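# Fill the front row of the seasoning caddy

## Task

Finish filling the wooden seasoning caddy, whose tall things already stand in the back row, from the row of small things to its right. Each goes upright into the empty compartment directly in front of the one it is used with: the salt shaker in front of the pepper mill, the dropper bottle of chilli oil in front of the sauce bottle with the navy label, the spice jar in front of the jam jar, and the food tin in front of the green oil bottle. Set them down on the bottom rather than drop them, leave the back row standing as it is, and do not disturb the mug.

Things in the scene. Friction and masses are not known exactly. Their poses are not given: they have to be found in the camera images.
- caddy: Light wood caddy, fixed, 178 (x) x 346 mm (y). Origin: centre of its underside, on the worktop; x to its back row (away from the robot), y to its left end. 2 rows of 4 compartments, 76 mm square inside, their bottom 10 mm above the origin, centres at x = +42 (back) or -42 mm (front), y = +126, +42, -42, -126 mm. Outer walls rise to 46 mm, the 8 mm thick dividers to 40 mm.
- pepper_mill: Pepper mill of turned brown wood, 58 mm across, 170 mm tall, about 0.18 kg; stands in one of the four compartments of the caddy's back row. Origin: centre of its underside, z up.
- sauce_bottle: Glass sauce bottle with navy label and gold cap, 58 mm across, 206 mm tall, about 0.4 kg; stands in one of the four compartments of the caddy's back row. Origin: centre of its underside, z up.
- jam_jar: Glass jar of red jam with gold lid, 71 mm across, 110 mm tall, about 0.45 kg; stands in one of the four compartments of the caddy's back row. Origin: centre of its underside, z up.
- oil_bottle: Green glass oil bottle with plain white label and dark metal cap, 58 mm across, 205 mm tall, about 0.4 kg; stands in one of the four compartments of the caddy's back row. Origin: centre of its underside, z up.
- salt_shaker: Clear salt shaker with pale grey domed cap, round, 90 mm tall, 44 mm across near the foot, narrowing upward, cap 34 mm across from 66 mm up; about 0.1 kg; stands upright in the row to the right of the caddy. Origin: centre of its underside, z up.
- dropper: Small amber dropper bottle with black bulb, round, 33 mm across up to about 60 mm above the origin, 24 mm collar at 70 to 77 mm, bulb to 102 mm; about 0.07 kg; stands upright in the row to the right of the caddy. Origin: centre of its underside, z up.
- spice_jar: Glass spice jar with dark brown cap and pale label, a plain cylinder 41 mm across and 105 mm tall; about 0.11 kg; stands upright in the row to the right of the caddy. Origin: centre of its underside, z up.
- tin: Food tin, white with red and blue bands and a bright metal top, a plain cylinder 57 mm across and 72 mm tall; about 0.18 kg; stands upright in the row to the right of the caddy. Origin: centre of its underside, z up.
- mug: Orange mug, 81 mm across and 88 mm tall, behind the row of things; not to be disturbed. Origin: on the worktop, centre of its outline with the handle (113 mm along its y, the handle at -y), z up. Wall cabinets hang above it, over most of the worktop: their underside 0.46 m up, door handles reaching forward to x = 0.54 m, so carry things along the front edge.
Things that resemble listed ones, but are neither listed nor needed, are in the scene too. Leave any purple look-alike of the tin alone.

How it is judged:
By the outcome, as a careful person would: the job done as asked, in the order asked, and still so for the second after the job is handed in, with the robot touching nothing.
It also fails if it takes over 112 s, if anything falls off the work surface, if the arm or the gripper's body presses on something with over 40 N, if the wrist force passes 120 N, or if a joint passes its speed limit or range.

## Robot

A 6-joint arm with a two-finger parallel gripper is mounted at the origin on a cart in front of the work surface, level with it; the furniture and walls round the work are solid. World frame = base frame: x ahead of the robot, y to its left, z up, the work surface at z = 0. Lengths are in m, angles in rad, forces in N, time in s.
With the tool pointing down it reaches from about 0.25 to 0.775 m from the base axis. Payload 8.9 kg.
Tool frame: the origin (TCP) lies at the very end of the fingers, on their centre line; the grasp point (between the pads) lies 19 mm behind it; z points along the fingers, y is the line along which they close (so a half turn about z gives the same grasp; the last joint's range is limited). The gripper opens to 85 mm and grips with 20 to 120 N. Pads are 22 mm wide; open, the fingers measure 114 mm over their backs; the gripper's body (76 mm by 85 mm) begins 54 mm behind the grasp point. The pads swing forward as they close: fully open they stand 13 mm farther back than shut.
Start: joints at [-1.391, 0.291, -0.153, 1.127, 0, 1.431], TCP at [0.165, -0.499, 0.231] pointing down, gripper open.
Joint ranges: [-2.52, 2.52], [-0.91, 1.74], [-1.3, 1.37], [-1.96, 2.02], [-1.52, 1.47], [-3.14, 3.14]. Speed limits (rad/s): [2.22, 2.22, 2.79, 3.14, 3.14, 3.14].

## Interface

Orientations are given as [roll, pitch, yaw] about the fixed x, y, z axes, in that order (R = Rz(yaw) Ry(pitch) Rx(roll)).
In Python, from rig import status, snapshot, get_calibration, robot gives the robot as it stands.
- The arm moves only by the shell command python3 -m inch 'ROWS' [FORCE]. ROWS is a JSON object of lists of equal length, an entry for each row: "dp": the shift along the tool's x, y, z in mm, a list of three; "turn": the turn about the tool's z in degrees; "hand": the closure, from 0 (fully open) to 1 (shut). In form: {"dp": [[dx, dy, dz], ...], "turn": [turn, ...], "hand": [hand, ...]}. A call has 1 to 5 rows; each row is the pose to reach, as a shift and turn from the pose commanded when the call began, along the tool's axes at that moment; what a row does not reach only later rows make up. A row lasts 1/10 s, in which the tool goes at most 50 mm and 8.59 degrees, less where a joint would pass 70% of its speed; a pose out of reach is approached as far as the arm can. A call with a gripper value outside its range is refused whole. The fingers move at their own pace and stop on an object; FORCE is the grip in N (left out, the last holds). Time passes only in rows, so rows that repeat a pose let the fingers close. It gives the time, the measured TCP pose, the force, the opening and the grip force at its end, in the units of the state.
- status.read_state(): the state, without advancing time (a new reading comes with each control period).
- snapshot(name): name is "scene" or "top"; returns the picture (480x640x3 uint8, red, green, blue); there is no depth.
- get_calibration(name): a dict with "mtx" (3x3 intrinsics, pixels), "dist" ([k1, k2, p1, p2, k3] as OpenCV has them; the pictures are not rectified), "world_to_cam" (4x4, takes a point from world to camera coordinates). Camera axes: x right, y up, looking along -z (the intrinsics and any distortion apply to the point x, -y, -z); pixel columns grow to the right and rows downward; lengths in m; the calibration is good to about 2 mm. A picture is of the moment at which its call begins. get_calibration takes no time and is no camera call.
- robot.job_done(): hands the job in; it is judged then, once.
The state is a dict: "clock": time; "q": joint angles; "joint_velocities": joint speeds; "joint_efforts": joint torques, N m; "tcp_pos": TCP position; "orientation": TCP orientation; "force": force on the tool from outside, world axes, zero at the start; "ft_torque": the same for the moment, N m; "width": finger opening in m; "grip_force": force on a finger pad.
Only numpy, scipy, OpenCV 4.12 (cv2) and the standard library are available. Lean on these libraries where they do the work, as an engineer would, in place of code of your own. Each camera call takes 0.05 s, during which the arm holds its last target. There are 200 camera calls.

## Working session

There is one attempt and no reset: what is moved stays moved. The work goes in short steps, Python scripts to look and compute and a shell command to move; the robot and the scene stay as the last step left them, time stands still between calls to the robot, and variables do not carry over. Pictures are saved under pics/ and viewed, at most 14 in all, crops included, and the job is handed in when it is done.

```bash
mkdir -p pics; ls; python3 - <<'E'
from rig import status, snapshot, get_calibration
import cv2
for n in("scene","top"):
    cv2.imwrite(f"pics/{n}0.png",snapshot(n)[:,:,::-1])
    c=get_calibration(n);print(n,c)
print(status.read_state())
E
```

```text
pics
scene {'mtx': array([[532.10135187,   0.        , 323.37522141],
       [  0.        , 532.10135187, 245.80379913],
       [  0.        ,   0.        ,   1.        ]]), 'dist': array([-0.15990646,  0.        ,  0.        ,  0.        ,  0.        ]), 'world_to_cam': array([[ 0.56685516, -0.82364842, -0.0166883 , -0.30721061],
       [ 0.32065709,  0.20193378,  0.92541979, -0.22968186],
       [-0.75885062, -0.5299302 ,  0.37857591, -0.91136781],
       [ 0.        ,  0.        ,  0.        ,  1.        ]])}
top {'mtx': array([[512.66900709,   0.        , 324.82210373],
       [  0.        , 512.66900709, 237.23467796],
       [  0.        ,   0.        ,   1.        ]]), 'dist': array([-0.05776421,  0.        ,  0.        ,  0.        ,  0.        ]), 'world_to_cam': array([[-0.0202382 , -0.99946407, -0.02572911,  0.00625121],
       [ 0.98219252, -0.02468305,  0.18624874, -0.54202798],
       [-0.186784  , -0.0215016 ,  0.98216568, -1.14641228],
       [ 0.        ,  0.        ,  0.        ,  1.        ]])}
{'clock': 0.1, 'q': array([-1.39129444e+00,  2.91227542e-01, -1.54052670e-01,  1.12668732e+00,
        1.36711478e-05,  1.43148883e+00]), 'joint_velocities': array([ 0.00091663, -0.00077572,  0.00177381,  0.00086422, -0.00069474,
        0.00122982]), 'joint_efforts': array([ 2.34051353e-03, -5.37977707e+01,  3.31918144e+01,  9.31043469e-03,
       -1.60717400e-04, -8.85424214e-06]), 'tcp_pos': array([ 0.16448802, -0.49815717,  0.23078718]), 'orientation': array([-3.14043470e+00, -1.76168717e-04,  3.18809270e-01]), 'force': array([-0.05735405,  0.93708121, -0.51193735]), 'ft_torque': array([ 0.05261273,  0.01707717, -0.00045793]), 'grip_force': 0.0, 'width': 0.08539030496034915}
```

View pics/scene0.png

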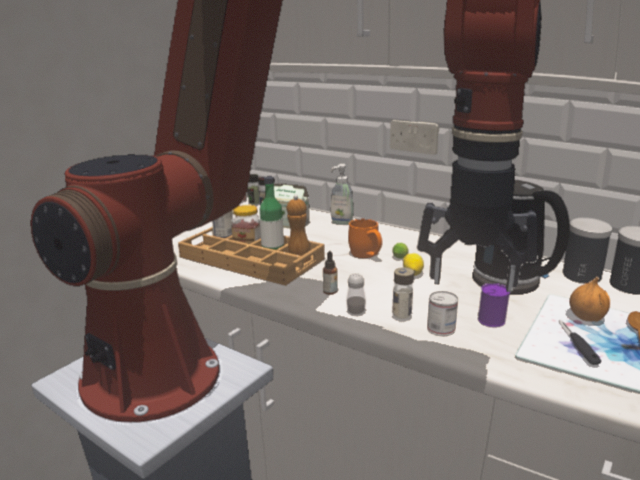

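View pics/top0.png

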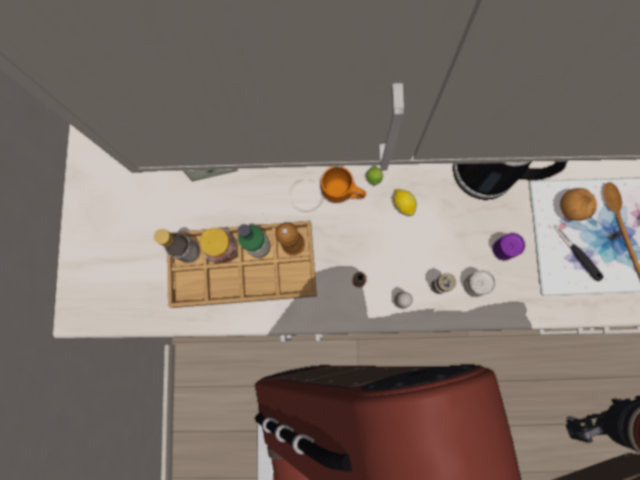

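The scene view shows the caddy at about (250,250), then dropper (330,275), salt (356,293), spice (403,293), tin (442,312), and the purple look-alike (493,305). In the top view the back row runs, left to right, sauce (gold cap, 162,237), jam (215,242), oil (250,237), pepper mill (289,235). I'll enlarge to measure.

```bash
python3 - <<'E'
import cv2
t=cv2.imread("pics/top0.png");s=cv2.imread("pics/scene0.png")
def crop(im,x,y,w,h,k):
    c=cv2.resize(im[y:y+h,x:x+w],None,fx=k,fy=k,interpolation=cv2.INTER_CUBIC)
    for i in range(0,w,20):cv2.putText(c,str(x+i),(i*k,10),0,.35,(0,0,255));cv2.line(c,(i*k,12),(i*k,18),(0,0,255))
    for j in range(0,h,20):cv2.putText(c,str(y+j),(0,j*k+4),0,.35,(0,0,255));cv2.line(c,(24,j*k),(30,j*k),(0,0,255))
    return c
import numpy as np
a=crop(t,150,210,180,110,4);cv2.imwrite("pics/c1.png",a)
b=crop(t,340,255,170,60,4);c=crop(s,310,240,170,90,4)
cv2.imwrite("pics/c2.png",np.vstack([b[:, :680],c[:, :680]])[:600])
E
```

```text
(no output)
```

View pics/c1.png

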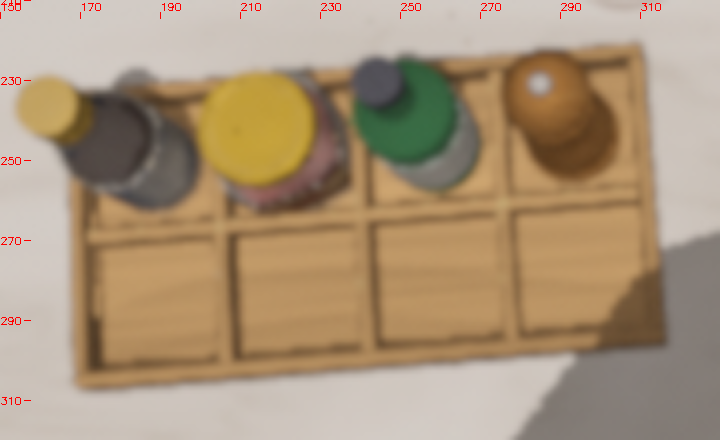

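View pics/c2.png

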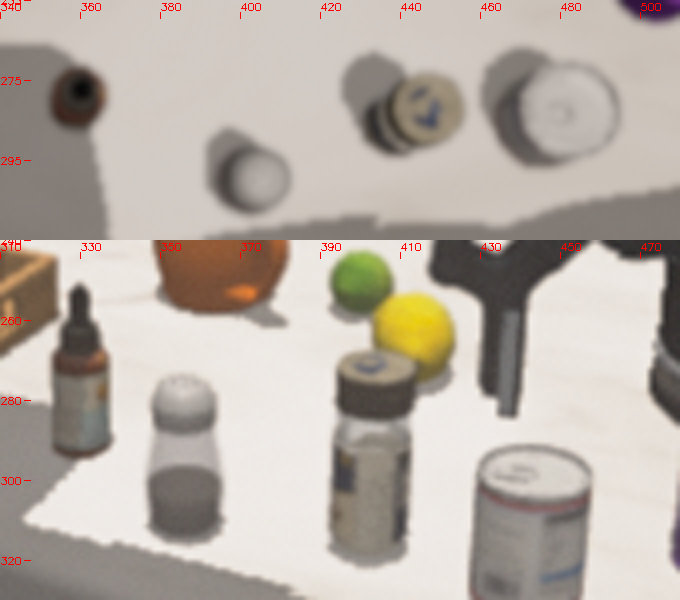

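Read-offs from the crops. Top view: dropper bulb (360.2,277), salt cap (405.2,299.8), spice top (447,281.5), tin top (482.5,282.5), caddy corners (169.5,306.8), (316.5,296.3), (310.8,220.8). Scene view: bulb (329.8,252.5), salt top (356.2,274), spice top (403.8,271.8), tin top (443.5,298.2).

```bash
cat > h.py <<'E'
import numpy as np, cv2
from rig import get_calibration
from scipy.optimize import least_squares
def ray(n,uv,z):
    c=get_calibration(n);W=c["world_to_cam"];R,t=W[:3,:3],W[:3,3]
    p=cv2.undistortPoints(np.array([[uv]],float),c["mtx"],c["dist"])[0,0]
    d=R.T@np.array([p[0],-p[1],-1]);o=-R.T@t
    return o+d*(z-o[2])/d[2]
def proj(n,P):
    c=get_calibration(n);W=c["world_to_cam"]
    Q=(np.atleast_2d(P)@W[:3,:3].T+W[:3,3])*[1,-1,-1]
    return cv2.projectPoints(Q,np.zeros(3),np.zeros(3),c["mtx"],c["dist"])[0][:,0]
E
python3 - <<'E'
from h import *
np.set_printoptions(precision=4,suppress=True)
for n,a,b,z,zb in[("drop",(360.2,277),(329.8,252.5),.1,.102),("salt",(405.2,299.8),(356.2,274),.082,.090),("spice",(447,281.5),(403.8,271.8),.105,.105),("tin",(482.5,282.5),(443.5,298.2),.072,.072)]:
    print(n,ray("top",a,z),ray("scene",b,zb))
L=np.array([[-.089,.173,.046],[-.089,-.173,.046],[.089,-.173,.046],[0,.084,.04],[0,0,.04],[0,-.084,.04]])
uv=np.array([[169.5,306.8],[316.5,296.3],[310.8,220.8],[207,268],[241.8,263.8],[275.8,261.2]])
def T(p,L):
    c,s=np.cos(p[2]),np.sin(p[2]);L=np.atleast_2d(L)
    return np.c_[p[0]+c*L[:,0]-s*L[:,1],p[1]+s*L[:,0]+c*L[:,1],L[:,2]]
r=least_squares(lambda p:(proj("top",T(p,L))-uv).ravel(),[.45,.2,0])
print(r.x,r.fun.reshape(-1,2))
print(T(r.x,[[-.042,y,.01] for y in(.126,.042,-.042,-.126)]))
# scene corner check
print(proj("scene",T(r.x,[[-.089,-.173,.046],[-.089,.173,.046],[.089,-.173,.046],[0,0,.04]])))
E
```

```text
drop [ 0.4416 -0.0833  0.1   ] [ 0.435  -0.0926  0.102 ]
salt [ 0.3904 -0.1822  0.082 ] [ 0.3942 -0.1844  0.09  ]
spice [ 0.4265 -0.2725  0.105 ] [ 0.4261 -0.2752  0.105 ]
tin [ 0.4254 -0.3594  0.072 ] [ 0.4233 -0.3635  0.072 ]
[0.4848 0.1919 0.0575] [[-0.8302  0.8311]
 [ 0.8129 -0.2376]
 [ 0.8676 -0.1146]
 [-1.1982 -1.0254]
 [-0.6296  0.3466]
 [ 0.9355  0.0914]]
[[0.4356 0.3153 0.01  ]
 [0.4404 0.2315 0.01  ]
 [0.4452 0.1476 0.01  ]
 [0.4501 0.0637 0.01  ]]
[[284.0191 269.5899]
 [176.3798 242.273 ]
 [324.462  243.8645]
 [249.1236 245.2077]]
```

```bash
python3 -m inch '{"dp":[[0,0,0],[0,0,0],[0,0,0],[0,0,0]],"turn":[8,16,18.2,18.2],"hand":[0.2,0.2,0.25,0.25]}' 40
python3 - <<'E'
from h import *
from rig import status
print(status.read_state())
np.set_printoptions(precision=4,suppress=True)
print(ray("top",(359.5,279.3),.06),ray("scene",(330.2,275),.05))
for P in[(.4416,-.0833),(.435,-.0926),(.439,-.087)]: print(proj("top",[[*P,.102],[*P,.06],[*P,0]]),proj("scene",[[*P,.102],[*P,.06],[*P,0]]))
E
```

```text
clock: 0.5
tcp_pos: [0.1645, -0.4983, 0.231]
orientation: [-3.141, 0.0, 0.001]
force: [0.9, 0.3, 0.6]
width: 0.0639
grip_force: 0.0
{'clock': 0.5, 'q': array([-1.39128851e+00,  2.91059449e-01, -1.53793413e-01,  1.12668413e+00,
        3.65360741e-06,  1.74954310e+00]), 'joint_velocities': array([-0.00029239, -0.0020716 ,  0.00244446, -0.00040134, -0.00109186,
       -0.05370069]), 'joint_efforts': array([-1.23746446e-03, -5.37573624e+01,  3.31799161e+01,  6.46186410e-03,
       -1.63996438e-04,  7.20088799e-01]), 'tcp_pos': array([ 0.16451575, -0.49831091,  0.23097129]), 'orientation': array([-3.14086314e+00,  1.28092598e-04,  7.61083778e-04]), 'force': array([0.86289476, 0.27247199, 0.59077311]), 'ft_torque': array([-0.01769562,  0.03484618,  0.01998323]), 'grip_force': 0.0, 'width': 0.0638644798060851}
[ 0.4407 -0.0833  0.06  ] [ 0.4317 -0.0951  0.05  ]
[[360.2594 276.8971]
 [359.4811 278.9263]
 [358.46   281.5883]] [[327.9568 250.6084]
 [328.2099 268.0696]
 [328.5567 292.1712]]
[[364.5917 279.7888]
 [363.6592 281.7179]
 [362.436  284.2484]] [[329.8033 252.4916]
 [330.0327 270.0737]
 [330.3455 294.3316]]
[[361.9814 278.0351]
 [361.1419 280.025 ]
 [360.0406 282.6353]] [[328.6943 251.3499]
 [328.938  268.8588]
 [329.2713 293.0221]]
```

```bash
python3 -m inch '{"dp":[[28,-39,0],[56,-78,0],[84,-117,0],[113,-157,0],[141,-196,0]],"turn":[0,0,0,0,0],"hand":[0.25,0.25,0.25,0.25,0.25]}'
python3 -m inch '{"dp":[[28,-39,10],[56,-78,30],[85.5,-119,60],[85.5,-119,90],[85.5,-119,90]],"turn":[0,0,0,0,0],"hand":[0.25,0.25,0.25,0.25,0.25]}'
python3 - <<'E'
from rig import snapshot
import cv2,numpy as np
a=snapshot("scene")[:,:,::-1][200:340,290:490];b=snapshot("top")[:,:,::-1][240:320,330:530]
cv2.imwrite("pics/d1.png",cv2.resize(np.vstack([a,b]),None,fx=2.7,fy=2.7,interpolation=2))
E
```

```text
clock: 1.0
tcp_pos: [0.306, -0.3006, 0.2313]
orientation: [3.142, -0.0, 0.002]
force: [0.6, -0.4, -0.1]
width: 0.0637
grip_force: 0.0
clock: 1.5
tcp_pos: [0.389, -0.1802, 0.1382]
orientation: [-3.138, 0.005, 0.006]
force: [-1.0, 0.6, 0.2]
width: 0.0638
grip_force: 0.0
```

View pics/d1.png

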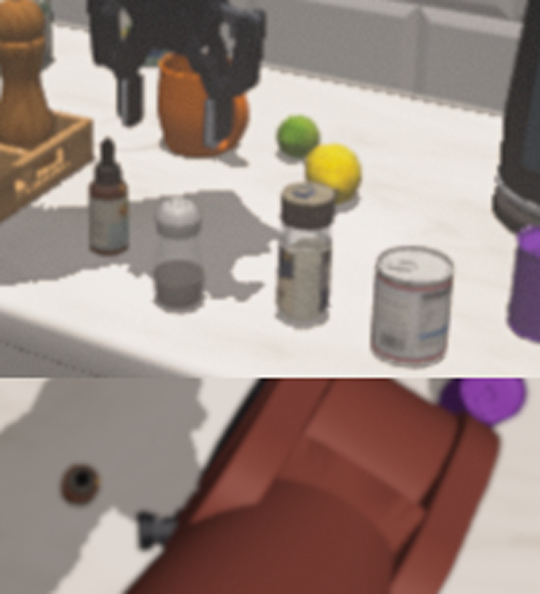

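The view shows the open fingers straddling the salt shaker (cap at ~(356,279) in full-picture pixels), everything else undisturbed. Descend and grip.

```bash
python3 -m inch '{"dp":[[0,0,40],[0,0,75],[0,0,91],[0,0,91],[0,0,91]],"turn":[0,0,0,0,0],"hand":[0.25,0.25,0.25,0.25,0.25]}'
python3 -c "
from h import *
from rig import snapshot
print(proj('scene',[[.391,-.183,.05]]))
a=snapshot('scene')[:,:,::-1][220:330,290:440];cv2.imwrite('pics/d2.png',cv2.resize(a,None,fx=4,fy=4,interpolation=2))"
```

```text
clock: 2.1
tcp_pos: [0.3913, -0.1847, 0.0518]
orientation: [3.141, -0.001, 0.0]
force: [0.4, -0.6, -0.9]
width: 0.0645
grip_force: 0.0
[[354.65780761 291.99979047]]
```

View pics/d2.png

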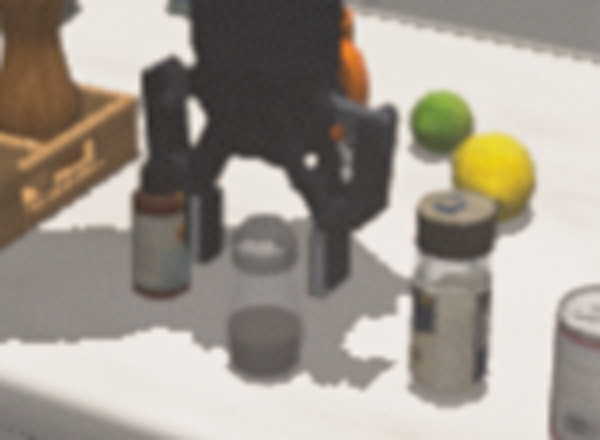

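Fingertips at crop (207,255) and (320,290), shaker axis at column 265: centred. Close.

```bash
python3 -m inch '{"dp":[[0,0,0],[0,0,0],[0,0,0],[0,0,0],[0,0,0]],"turn":[0,0,0,0,0],"hand":[1,1,1,1,1]}' 40
python3 -m inch '{"dp":[[0,0,0],[0,0,-5],[0,0,-20],[0,0,-50],[0,0,-80]],"turn":[0,0,0,0,0],"hand":[1,1,1,1,1]}' 40
python3 -c "
from h import *
from rig import snapshot
a=snapshot('scene')[:,:,::-1][190:330,290:440];cv2.imwrite('pics/d3.png',cv2.resize(a,None,fx=4,fy=4,interpolation=2))"
```

```text
clock: 2.65
tcp_pos: [0.3916, -0.1839, 0.0515]
orientation: [3.14, -0.002, 0.001]
force: [-1.2, 0.1, 10.1]
width: 0.0332
grip_force: 38.3
clock: 3.15
tcp_pos: [0.3902, -0.1829, 0.1314]
orientation: [-3.141, 0.001, 0.001]
force: [-0.3, -0.4, -0.6]
width: 0.0332
grip_force: 39.0
```

View pics/d3.png

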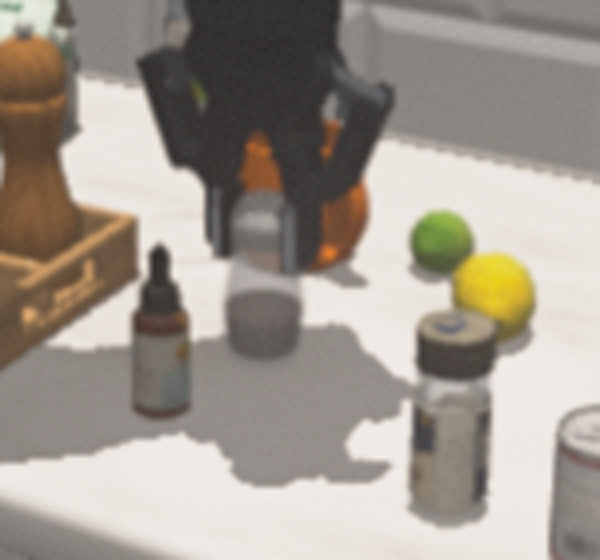

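Salt is held upright by its cap, base at ~(355,275), nothing else moved. Carry it to the pepper mill compartment.

```bash
python3 -m inch '{"dp":[[-25,-25,0],[-25,-70,0],[-25,-115,0],[-25,-160,0],[-25,-205,0]],"turn":[0,0,0,0,0],"hand":[1,1,1,1,1]}'
python3 -m inch '{"dp":[[20,-35,0],[60,-42,0],[84,-42,0],[84,-42,0],[84,-42,0]],"turn":[0,0,0,0,0],"hand":[1,1,1,1,1]}'
python3 -c "
from h import *
from rig import snapshot
a=snapshot('scene')[:,:,::-1][150:290,150:350];b=snapshot('top')[:,:,::-1][210:320,150:350];cv2.imwrite('pics/d4.png',cv2.resize(np.vstack([a,b]),None,fx=2.4,fy=2.4,interpolation=2))"
```

```text
clock: 3.7
tcp_pos: [0.3653, 0.0232, 0.1308]
orientation: [3.141, -0.001, 0.0]
force: [0.7, -0.6, -0.6]
width: 0.0334
grip_force: 39.0
clock: 4.2
tcp_pos: [0.4488, 0.0639, 0.1301]
orientation: [-3.142, 0.001, 0.001]
force: [-0.7, 0.1, -1.9]
width: 0.0329
grip_force: 39.1
```

View pics/d4.png

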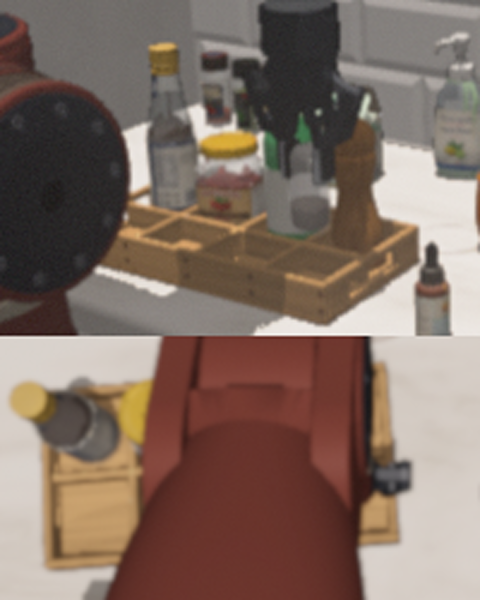

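Salt (crop (310,212)) hangs in front of the mill; the four in the back row stand. Lower gently.

```bash
python3 -m inch '{"dp":[[0,0,15],[0,0,30],[0,0,45],[0,0,55],[0,0,60]],"turn":[0,0,0,0,0],"hand":[1,1,1,1,1]}'
python3 -m inch '{"dp":[[0,0,3],[0,0,5],[0,0,7],[0,0,8],[0,0,8]],"turn":[0,0,0,0,0],"hand":[1,1,1,1,1]}'
```

```text
clock: 4.8
tcp_pos: [0.4484, 0.0636, 0.0697]
orientation: [-3.142, 0.001, 0.001]
force: [0.9, -0.3, 0.7]
width: 0.0329
grip_force: 39.1
clock: 5.3
tcp_pos: [0.4495, 0.0638, 0.0624]
orientation: [3.142, -0.0, 0.001]
force: [0.0, 0.3, -1.1]
width: 0.0333
grip_force: 39.1
```

```bash
python3 -m inch '{"dp":[[0,0,1],[0,0,1],[0,0,1]],"turn":[0,0,0],"hand":[1,1,1]}'
python3 -m inch '{"dp":[[0,0,1],[0,0,1],[0,0,1]],"turn":[0,0,0],"hand":[1,1,1]}'
```

```text
clock: 5.6
tcp_pos: [0.4497, 0.0638, 0.0616]
orientation: [3.142, -0.001, 0.001]
force: [-0.7, 1.1, 4.8]
width: 0.0335
grip_force: 39.9
clock: 5.9
tcp_pos: [0.4501, 0.0638, 0.0615]
orientation: [3.142, -0.002, 0.001]
force: [-3.7, 0.6, 19.9]
width: 0.0329
grip_force: 41.9
```

Contact on the bottom. Release and rise, then go over the dropper.

```bash
python3 -m inch '{"dp":[[0,0,-1],[0,0,-1],[0,0,-1],[0,0,-1]],"turn":[0,0,0,0],"hand":[1,0.4,0.4,0.4]}'
python3 -m inch '{"dp":[[0,0,-20],[0,0,-60],[0,0,-90],[-30,20,-90],[-60,60,-90]],"turn":[0,0,0,0,0],"hand":[0.4,0.4,0.4,0.4,0.4]}'
python3 -m inch '{"dp":[[10,45,0],[40,80,0],[50,89,0],[50,89,0],[50,89,0]],"turn":[0,0,0,0,0],"hand":[0.4,0.4,0.4,0.4,0.4]}'
python3 -c "
from h import *
from rig import snapshot
print(proj('scene',[[.4395,-.085,.102]]),proj('top',[[.45,.064,.095]]))
a=snapshot('scene')[:,:,::-1][150:300,210:360];b=snapshot('top')[:,:,::-1][210:320,225:375];cv2.imwrite('pics/d5.png',cv2.resize(np.hstack([a[:],np.vstack([b,b[:40]*0])]),None,fx=2.6,fy=2.6,interpolation=2))"
```

```text
clock: 6.3
tcp_pos: [0.4493, 0.0638, 0.0611]
orientation: [3.142, 0.0, 0.001]
force: [-0.6, -1.0, -0.3]
width: 0.0516
grip_force: 0.0
clock: 6.8
tcp_pos: [0.3899, 0.0042, 0.152]
orientation: [3.142, -0.002, 0.005]
force: [0.2, -2.1, -0.5]
width: 0.0511
grip_force: 0.0
clock: 7.3
tcp_pos: [0.4388, -0.0845, 0.1508]
orientation: [-3.141, 0.002, 0.001]
force: [-0.1, 0.2, -0.8]
width: 0.051
grip_force: 0.0
[[328.06279311 251.08451595]] [[293.64892833 275.00626105]]
```

View pics/d5.png

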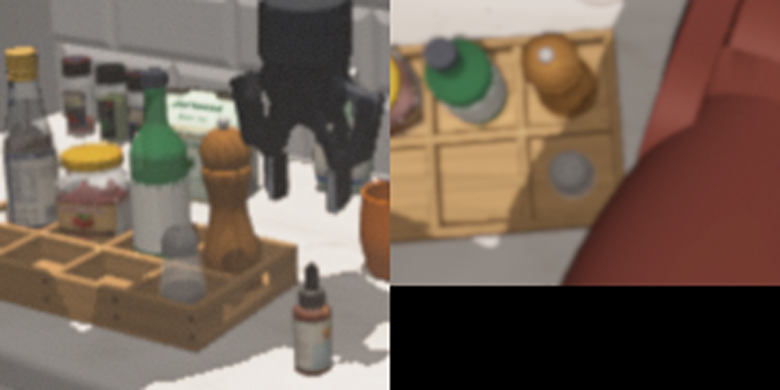

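Salt stands in its compartment (top crop (570,172)); the fingers hang centred over the dropper, bulb at scene crop (312,270), ~2 mm to the right. Descend with that correction.

```bash
python3 -m inch '{"dp":[[-2,2,30],[-2,2,65],[-2,2,95],[-2,2,108],[-2,2,108]],"turn":[0,0,0,0,0],"hand":[0.4,0.4,0.4,0.4,0.4]}'
python3 -m inch '{"dp":[[0,0,0],[0,0,0],[0,0,0],[0,0,0],[0,0,0]],"turn":[0,0,0,0,0],"hand":[1,1,1,1,1]}' 35
python3 -m inch '{"dp":[[0,0,-4],[0,0,-15],[0,0,-35],[0,0,-60],[0,0,-85]],"turn":[0,0,0,0,0],"hand":[1,1,1,1,1]}'
python3 -c "
from h import *
from rig import snapshot
a=snapshot('scene')[:,:,::-1][150:300,260:410];cv2.imwrite('pics/d6.png',cv2.resize(a,None,fx=3,fy=3,interpolation=2))"
```

```text
clock: 7.9
tcp_pos: [0.4355, -0.0857, 0.0418]
orientation: [-3.14, 0.004, 0.002]
force: [0.8, 0.2, -0.3]
width: 0.0511
grip_force: 0.0
clock: 8.4
tcp_pos: [0.4383, -0.0873, 0.0441]
orientation: [3.142, -0.002, 0.001]
force: [-0.9, 2.0, 7.1]
width: 0.0307
grip_force: 35.3
clock: 8.9
tcp_pos: [0.4373, -0.0873, 0.1299]
orientation: [3.141, 0.0, 0.001]
force: [0.6, 0.2, -0.3]
width: 0.0307
grip_force: 34.8
```

View pics/d6.png

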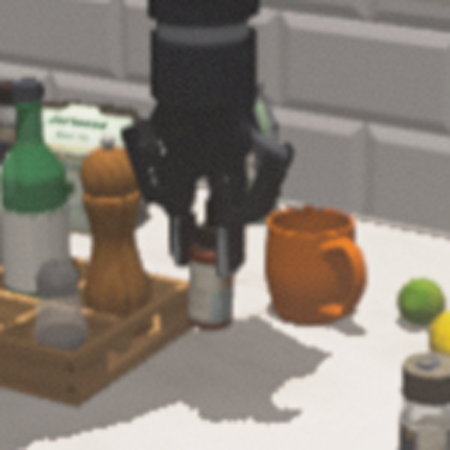

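Dropper held upright (base at crop (212,322)), mug untouched. Carry along the front to the left end.

```bash
python3 -m inch '{"dp":[[-30,0,-25],[-70,-20,-30],[-80,-65,-30],[-80,-110,-30],[-80,-155,-30]],"turn":[0,0,0,0,0],"hand":[1,1,1,1,1]}'
python3 -m inch '{"dp":[[0,-48,0],[0,-96,0],[0,-144,0],[0,-190,0],[0,-232,0]],"turn":[0,0,0,0,0],"hand":[1,1,1,1,1]}'
python3 -m inch '{"dp":[[15,-16,0],[50,-16,0],[78,-16,0],[78,-16,15],[78,-16,30]],"turn":[0,0,0,0,0],"hand":[1,1,1,1,1]}'
python3 -c "
from h import *
from rig import snapshot
print(proj('scene',[[.436,.316,.085],[.4356,.3153,.01]]))
a=snapshot('scene')[:,:,::-1][130:290,150:350];cv2.imwrite('pics/d7.png',cv2.resize(a,None,fx=3,fy=3,interpolation=2))"
```

```text
clock: 9.45
tcp_pos: [0.3571, 0.0687, 0.1593]
orientation: [3.141, -0.002, -0.001]
force: [1.8, -1.4, -0.1]
width: 0.0309
grip_force: 35.0
clock: 9.95
tcp_pos: [0.3635, 0.1046, 0.1584]
orientation: [-3.1, 0.001, 0.05]
force: [0.1, -0.9, -0.8]
width: 0.0308
grip_force: 35.1
clock: 10.45
tcp_pos: [0.442, 0.1164, 0.1285]
orientation: [-3.091, 0.001, 0.062]
force: [0.2, 0.1, -2.1]
width: 0.0309
grip_force: 35.1
[[200.20204002 225.66890907]
 [203.15585257 252.21735829]]
```

View pics/d7.png

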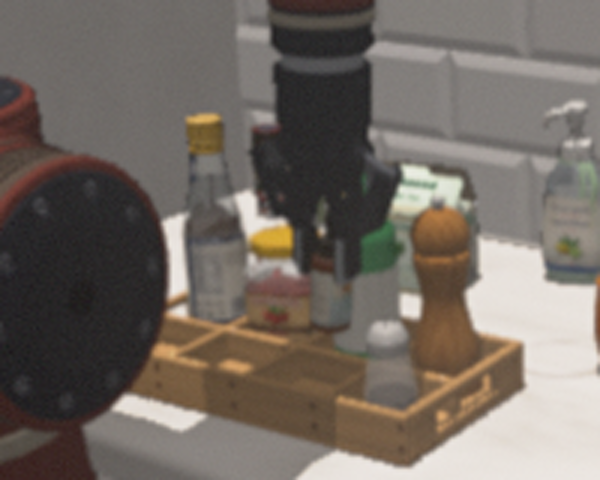

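The dropper hangs at crop (330,300), short of its target: joint 6 hit its limit (tool tilted 3°). Nothing was touched. Back off, then make a half turn of the tool the other way.

```bash
python3 -m inch '{"dp":[[-40,0,-20],[-80,10,-30],[-80,50,-30],[-80,90,-30],[-80,130,-30]],"turn":[0,0,0,0,0],"hand":[1,1,1,1,1]}'
python3 -c "
from rig import status
s=status.read_state();print(s['q'],s['tcp_pos'],s['orientation'])"
```

```text
clock: 11.0
tcp_pos: [0.3692, -0.0208, 0.1531]
orientation: [-3.092, -0.0, 0.064]
force: [0.9, 0.1, -0.8]
width: 0.0308
grip_force: 35.1
[-0.29658747  0.07500824 -0.64788826  0.8653832   0.04675031  2.78084679] [ 0.36920642 -0.02076887  0.15311681] [-3.09168255e+00 -1.35825086e-04  6.37462368e-02]
```

Joint 6's limit left a 3° tilt in the commanded pose. Meeting the opposite limit from the other side swings the wrist back. I turn the long way round, clear of everything.

```bash
for i in 1 2 3 4 5 6 7 8; do python3 -m inch '{"dp":[[0,0,0],[0,0,0],[0,0,0],[0,0,0],[0,0,0]],"turn":[-8.4,-16.8,-25.2,-33.6,-41.25],"hand":[1,1,1,1,1]}' | tail -0; done
python3 -c "
from rig import status
s=status.read_state();print(s['clock'],s['q'],s['tcp_pos'],s['orientation'],s['width'])"
```

```text
15.0 [-0.29330885  0.07621878 -0.64756625  0.86563053  0.04672733 -2.98020577] [ 0.36919885 -0.01954379  0.15278695] [-3.09846118  0.02588357 -0.45457252] 0.030842584221400654Exception ignored on flushing sys.stdout:
BrokenPipeError: [Errno 32] Broken pipe
Exception ignored on flushing sys.stdout:
BrokenPipeError: [Errno 32] Broken pipe
Exception ignored on flushing sys.stdout:
BrokenPipeError: [Errno 32] Broken pipe
Exception ignored on flushing sys.stdout:
BrokenPipeError: [Errno 32] Broken pipe
Exception ignored on flushing sys.stdout:
BrokenPipeError: [Errno 32] Broken pipe
Exception ignored on flushing sys.stdout:
BrokenPipeError: [Errno 32] Broken pipe
Exception ignored on flushing sys.stdout:
BrokenPipeError: [Errno 32] Broken pipe
Exception ignored on flushing sys.stdout:
BrokenPipeError: [Errno 32] Broken pipe
```

```bash
python3 -m inch '{"dp":[[-22,-45,0],[-44,-90,0],[-44,-90,0],[-44,-90,0],[-44,-90,0]],"turn":[0,-8,-16,-24,-28],"hand":[1,1,1,1,1]}'
python3 -m inch '{"dp":[[0,20,0],[0,40,0],[0,60,0],[0,60,0]],"turn":[0,0,0,0],"hand":[1,1,1,1]}'
python3 -c "
from rig import status
s=status.read_state();print(s['clock'],s['q'],s['tcp_pos'],s['orientation'],s['width'])"
```

```text
clock: 15.5
tcp_pos: [0.3697, 0.0921, 0.1579]
orientation: [-3.102, 0.003, 0.017]
force: [0.4, 0.7, -0.9]
width: 0.0305
grip_force: 35.2
clock: 15.9
tcp_pos: [0.3715, 0.0675, 0.155]
orientation: [-3.133, 0.004, -0.023]
force: [-1.1, 0.6, -1.2]
width: 0.0308
grip_force: 35.2
15.9 [-0.02222634  0.08082319 -0.6344333   0.85912336  0.008652   -3.14062214] [0.37145711 0.06746443 0.15499669] [-3.13294413  0.00359192 -0.02319682] 0.030777147878575217
```

It works. One more small nudge.

```bash
python3 -m inch '{"dp":[[0,10,0],[0,20,0],[0,20,0]],"turn":[0,0,0],"hand":[1,1,1]}'
python3 -c "
from rig import status
s=status.read_state();print(s['clock'],s['q'],s['tcp_pos'],s['orientation'],s['width'])"
```

```text
clock: 16.2
tcp_pos: [0.3713, 0.0604, 0.1549]
orientation: [3.14, 0.004, -0.034]
force: [0.6, -0.2, -1.5]
width: 0.0307
grip_force: 35.2
16.2 [-3.26334367e-02  7.96057452e-02 -6.36188818e-01  8.58548741e-01
 -1.24326396e-03 -3.14060199e+00] [0.3713207  0.06041403 0.1548568 ] [ 3.14034588  0.00354574 -0.03362411] 0.030725256431177034
```

Upright again (≤0.2°). Now to the left compartment.

```bash
python3 -m inch '{"dp":[[-12,-45,0],[-13,-95,0],[-14,-145,0],[-14,-195,0],[-9,-245,0]],"turn":[0,0,0,0,0],"hand":[1,1,1,1,1]}'
python3 -m inch '{"dp":[[30,-12,0],[65,-12,0],[65,-12,0],[65,-12,20],[65,-12,40]],"turn":[0,0,0,0,0],"hand":[1,1,1,1,1]}'
python3 -c "
from h import *
from rig import snapshot,status
s=status.read_state();print(s['q'],s['orientation'],s['tcp_pos'])
print(proj('scene',[[.436,.316,.07],[.4356,.3153,.01]]))
a=snapshot('scene')[:,:,::-1][130:290,150:350];b=snapshot('top')[:,:,::-1][210:320,150:350];cv2.imwrite('pics/d8.png',cv2.resize(np.vstack([a,b]),None,fx=2.2,fy=2.2,interpolation=2))"
```

```text
clock: 16.7
tcp_pos: [0.3695, 0.3079, 0.1547]
orientation: [3.141, 0.004, -0.032]
force: [1.8, -0.2, 0.2]
width: 0.0308
grip_force: 35.2
clock: 17.2
tcp_pos: [0.4355, 0.3155, 0.114]
orientation: [3.141, 0.003, -0.033]
force: [0.8, -0.4, -0.7]
width: 0.0306
grip_force: 35.3
[ 4.90314992e-01  4.11453902e-01 -3.03966833e-01  8.58395802e-01
  1.15152833e-03 -2.61809992e+00] [ 3.14108014  0.0031914  -0.0331803 ] [0.4355353  0.31554431 0.11404616]
[[200.77931586 231.04090676]
 [203.15585257 252.21735829]]
```

View pics/d8.png

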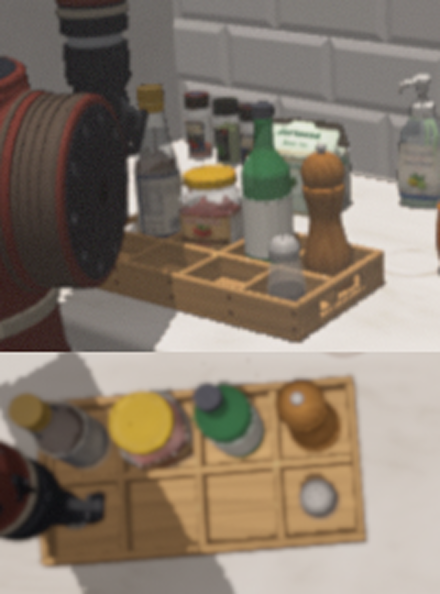

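The dropper hides behind the base, but the fingers sit at top crop (87,508), in the middle of the left-front compartment. Lower.

```bash
python3 -m inch '{"dp":[[0,0,15],[0,0,30],[0,0,45],[0,0,54],[0,0,57]],"turn":[0,0,0,0,0],"hand":[1,1,1,1,1]}'
python3 -m inch '{"dp":[[0,0,1],[0,0,2],[0,0,3],[0,0,3],[0,0,3]],"turn":[0,0,0,0,0],"hand":[1,1,1,1,1]}'
```

```text
clock: 17.8
tcp_pos: [0.435, 0.3153, 0.0573]
orientation: [3.14, 0.004, -0.033]
force: [0.3, -0.6, -0.8]
width: 0.0305
grip_force: 35.3
clock: 18.3
tcp_pos: [0.4355, 0.3155, 0.0547]
orientation: [3.141, 0.003, -0.033]
force: [0.3, -0.5, -1.3]
width: 0.0309
grip_force: 35.3
```

```bash
python3 -m inch '{"dp":[[0,0,1],[0,0,1],[0,0,1]],"turn":[0,0,0],"hand":[1,1,1]}'
python3 -m inch '{"dp":[[0,0,1],[0,0,1],[0,0,1]],"turn":[0,0,0],"hand":[1,1,1]}'
```

```text
clock: 18.6
tcp_pos: [0.4359, 0.3157, 0.0542]
orientation: [3.141, 0.002, -0.033]
force: [-1.4, 0.1, 6.8]
width: 0.0307
grip_force: 35.8
clock: 18.9
tcp_pos: [0.4364, 0.316, 0.054]
orientation: [-3.141, 0.001, -0.033]
force: [-2.6, -1.4, 15.9]
width: 0.031
grip_force: 36.5
```

```bash
python3 -m inch '{"dp":[[0,0,-1],[0,0,-1],[0,0,-1],[0,0,-1]],"turn":[0,0,0,0],"hand":[1,0.4,0.4,0.4]}'
python3 -m inch '{"dp":[[0,0,-25],[0,0,-70],[0,0,-100],[-40,20,-100],[-60,60,-100]],"turn":[0,0,0,0,0],"hand":[0.4,0.4,0.4,0.4,0.4]}'
for i in 1 2 3 4; do python3 -m inch '{"dp":[[0,0,0],[0,0,0],[0,0,0],[0,0,0],[0,0,0]],"turn":[8.4,16.8,25.2,33.6,41.2],"hand":[0.4,0.4,0.4,0.4,0.4]}' >/dev/null; done
python3 -m inch '{"dp":[[0,0,0],[0,0,0],[0,0,0]],"turn":[8,13.3,13.3],"hand":[0.35,0.35,0.35]}'
python3 -c "
from h import *
from rig import snapshot,status
s=status.read_state();print(s['q'],s['orientation'],s['tcp_pos'])
a=snapshot('scene')[:,:,::-1][130:290,150:350];b=snapshot('top')[:,:,::-1][210:320,150:350];cv2.imwrite('pics/d9.png',cv2.resize(np.vstack([a,b]),None,fx=2.2,fy=2.2,interpolation=2))"
```

```text
clock: 19.3
tcp_pos: [0.4353, 0.3154, 0.0533]
orientation: [3.141, 0.004, -0.033]
force: [0.8, -0.4, 0.6]
width: 0.0514
grip_force: 0.0
clock: 19.8
tcp_pos: [0.3729, 0.2585, 0.1543]
orientation: [-3.141, 0.002, -0.03]
force: [0.4, -2.3, -0.2]
width: 0.0515
grip_force: 0.0
clock: 22.1
tcp_pos: [0.3737, 0.2575, 0.1536]
orientation: [-3.141, -0.004, 3.141]
force: [0.6, 0.8, -0.1]
width: 0.0556
grip_force: 0.0
[ 4.41495682e-01  2.24275787e-01 -4.61961229e-01  8.88394311e-01
  7.88874317e-04  4.42445138e-01] [-3.1406636  -0.00380347  3.14063992] [0.37365349 0.25750616 0.1535526 ]
```

View pics/d9.png

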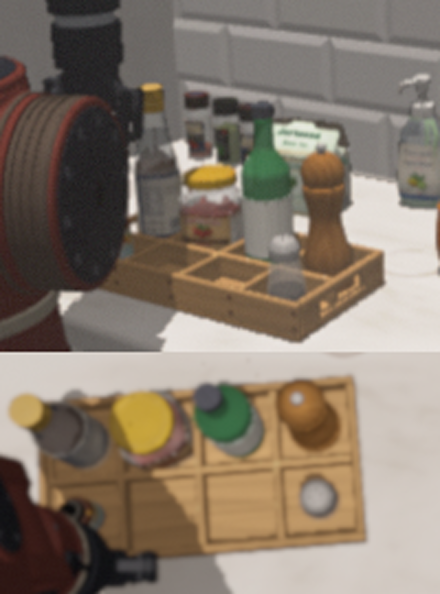

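Top crop shows the dropper standing at (85,515) in front of the sauce bottle; salt still at (318,495), back row unchanged. Now the spice jar (tool axes now: x = −world x, y = +world y).

```bash
python3 -m inch '{"dp":[[0,-48,0],[0,-96,0],[0,-144,0],[0,-192,0],[0,-240,0]],"turn":[0,0,0,0,0],"hand":[0.35,0.35,0.35,0.35,0.35]}'
python3 -m inch '{"dp":[[0,-48,0],[0,-96,0],[0,-144,0],[0,-192,0],[0,-235,0]],"turn":[0,0,0,0,0],"hand":[0.35,0.35,0.35,0.35,0.35]}'
python3 -m inch '{"dp":[[-20,-30,0],[-50,-56,0],[-53,-56,0],[-53,-56,0]],"turn":[0,0,0,0],"hand":[0.35,0.35,0.35,0.35]}'
python3 -c "
from h import *
from rig import snapshot,status
s=status.read_state();print(s['q'],s['orientation'],s['tcp_pos'])"
```

```text
clock: 22.7
tcp_pos: [0.3736, 0.0159, 0.1541]
orientation: [-3.141, -0.003, -3.138]
force: [1.0, -0.2, -0.8]
width: 0.0553
grip_force: 0.0
clock: 23.2
tcp_pos: [0.3735, -0.2199, 0.1542]
orientation: [-3.14, -0.003, -3.139]
force: [0.8, 0.4, 0.1]
width: 0.0558
grip_force: 0.0
clock: 23.6
tcp_pos: [0.427, -0.2736, 0.1534]
orientation: [-3.142, -0.004, -3.14]
force: [0.1, 0.7, -0.6]
width: 0.0556
grip_force: 0.0
[-0.71217347  0.31929181 -0.32925399  0.92541467 -0.00283651 -0.71409713] [-3.14152147 -0.00424882 -3.13966466] [ 0.42703198 -0.27356883  0.15336254]
```

```bash
python3 -m inch '{"dp":[[0,0,30],[0,0,55],[0,0,75],[0,0,90],[0,0,90]],"turn":[0,0,0,0,0],"hand":[0.35,0.35,0.35,0.35,0.35]}'
python3 -m inch '{"dp":[[0,0,0],[0,0,0],[0,0,0],[0,0,0],[0,0,0]],"turn":[0,0,0,0,0],"hand":[1,1,1,1,1]}' 40
python3 -m inch '{"dp":[[0,0,-4],[0,0,-15],[0,0,-35],[0,0,-60],[0,0,-90]],"turn":[0,0,0,0,0],"hand":[1,1,1,1,1]}'
```

```text
clock: 24.1
tcp_pos: [0.4247, -0.2714, 0.0624]
orientation: [3.14, -0.007, -3.139]
force: [-0.4, 0.5, 0.9]
width: 0.0555
grip_force: 0.0
clock: 24.6
tcp_pos: [0.427, -0.2737, 0.0646]
orientation: [-3.14, -0.003, -3.141]
force: [0.1, 0.5, 7.2]
width: 0.0401
grip_force: 41.1
clock: 25.1
tcp_pos: [0.4264, -0.2731, 0.155]
orientation: [-3.141, -0.004, -3.141]
force: [0.8, -0.5, -0.6]
width: 0.0399
grip_force: 40.5
```

Jar held (40 mm). Carry along the front.

```bash
python3 -m inch '{"dp":[[25,35,0],[50,75,0],[75,115,0],[77,160,0],[77,205,0]],"turn":[0,0,0,0,0],"hand":[1,1,1,1,1]}'
python3 -m inch '{"dp":[[0,48,0],[0,96,0],[0,144,0],[0,192,0],[0,240,0]],"turn":[0,0,0,0,0],"hand":[1,1,1,1,1]}'
python3 -m inch '{"dp":[[-15,45,0],[-55,60,0],[-91,60,0],[-91,60,0],[-91,60,0]],"turn":[0,0,0,0,0],"hand":[1,1,1,1,1]}'
```

```text
clock: 25.6
tcp_pos: [0.349, -0.0673, 0.1549]
orientation: [-3.14, -0.002, 3.14]
force: [1.3, -1.3, -1.5]
width: 0.04
grip_force: 40.8
clock: 26.1
tcp_pos: [0.3496, 0.1736, 0.1548]
orientation: [-3.141, -0.002, -3.141]
force: [1.7, -0.1, -1.4]
width: 0.04
grip_force: 40.8
clock: 26.6
tcp_pos: [0.4409, 0.2315, 0.1536]
orientation: [-3.141, -0.004, 3.142]
force: [-1.3, -0.3, -0.7]
width: 0.0397
grip_force: 40.9
```

```bash
python3 -m inch '{"dp":[[0,0,20],[0,0,42],[0,0,60],[0,0,72],[0,0,77]],"turn":[0,0,0,0,0],"hand":[1,1,1,1,1]}'
python3 -m inch '{"dp":[[0,0,1],[0,0,2],[0,0,2.5],[0,0,2.5]],"turn":[0,0,0,0],"hand":[1,1,1,1]}'
python3 -m inch '{"dp":[[0,0,1],[0,0,1],[0,0,1]],"turn":[0,0,0],"hand":[1,1,1]}'
```

```text
clock: 27.1
tcp_pos: [0.4394, 0.2311, 0.0759]
orientation: [-3.14, -0.005, -3.141]
force: [0.0, 1.1, -1.8]
width: 0.0402
grip_force: 40.9
clock: 27.5
tcp_pos: [0.441, 0.2317, 0.0746]
orientation: [-3.141, -0.002, -3.141]
force: [-0.5, 0.2, 2.9]
width: 0.0398
grip_force: 41.2
clock: 27.8
tcp_pos: [0.4412, 0.2317, 0.0746]
orientation: [-3.141, -0.002, -3.141]
force: [-4.0, -2.3, 17.2]
width: 0.0397
grip_force: 42.9
```

```bash
python3 -m inch '{"dp":[[0,0,-1],[0,0,-1],[0,0,-1],[0,0,-1]],"turn":[0,0,0,0],"hand":[1,0.38,0.38,0.38]}'
python3 -m inch '{"dp":[[0,0,-25],[0,0,-65],[0,0,-90],[40,-10,-90],[70,-42,-90]],"turn":[0,0,0,0,0],"hand":[0.38,0.38,0.38,0.38,0.38]}'
python3 -m inch '{"dp":[[0,-48,0],[0,-96,0],[0,-144,0],[0,-192,0],[0,-240,0]],"turn":[0,0,0,0,0],"hand":[0.16,0.16,0.16,0.16,0.16]}'
python3 -m inch '{"dp":[[0,-48,0],[0,-96,0],[0,-144,0],[0,-192,0],[0,-240,0]],"turn":[0,0,0,0,0],"hand":[0.16,0.16,0.16,0.16,0.16]}'
python3 -m inch '{"dp":[[-20,-40,0],[-50,-70,0],[-54,-70,0],[-54,-70,0]],"turn":[0,0,0,0],"hand":[0.16,0.16,0.16,0.16]}'
python3 - <<'E'
from h import *
from rig import snapshot,status
s=status.read_state();print(s['q'],s['orientation'],s['tcp_pos'])
a=snapshot('scene')[:,:,::-1];b=snapshot('top')[:,:,::-1];cv2.imwrite('pics/s_a.png',a);cv2.imwrite('pics/s_b.png',b)
# shifts against the first pictures: caddy back row and the tin
for n,A,B,(x,y,w,h) in[("top row","top0",b,(155,222,160,38)),("tin scene","scene0",a,(425,288,38,48)),("mug","scene0",a,(345,215,42,46))]:
    A=cv2.imread(f'pics/{A}.png')[y:y+h,x:x+w]
    r=cv2.matchTemplate(B,A,cv2.TM_CCOEFF_NORMED);_,v,_,l=cv2.minMaxLoc(r);print(n,round(v,3),l[0]-x,l[1]-y)
print(ray("top",(510,245),.072))
E
```

```text
clock: 28.2
tcp_pos: [0.4405, 0.2315, 0.0739]
orientation: [-3.141, -0.004, -3.141]
force: [0.1, 0.1, 0.2]
width: 0.0528
grip_force: 0.0
clock: 28.7
tcp_pos: [0.3704, 0.1904, 0.1647]
orientation: [3.141, -0.002, -3.139]
force: [-0.1, -1.5, -0.1]
width: 0.0529
grip_force: 0.0
clock: 29.2
tcp_pos: [0.3705, -0.0523, 0.1646]
orientation: [-3.141, -0.003, -3.141]
force: [0.8, 0.2, -0.1]
width: 0.0717
grip_force: 0.0
clock: 29.7
tcp_pos: [0.3704, -0.2925, 0.1646]
orientation: [-3.141, -0.003, 3.141]
force: [0.5, -0.0, 1.4]
width: 0.0714
grip_force: 0.0
clock: 30.1
tcp_pos: [0.4252, -0.3606, 0.1636]
orientation: [3.141, -0.004, -3.141]
force: [-0.9, 0.9, 0.6]
width: 0.0714
grip_force: 0.0
[-0.83277875  0.4001734  -0.17749943  0.99624922 -0.00301363 -0.8328951 ] [ 3.14130734 -0.00433252 -3.14147098] [ 0.42517814 -0.36060742  0.1636326 ]
top row 0.965 0 0
tin scene 0.665 150 -65
mug 1.0 0 0
[ 0.50936984 -0.42896115  0.072     ]
```

```bash
python3 -m inch '{"dp":[[0,0,40],[0,0,70],[0,0,85],[0,0,95],[0,0,105]],"turn":[0,0,0,0,0],"hand":[0.16,0.16,0.16,0.16,0.16]}'
python3 -m inch '{"dp":[[0,0,8],[0,0,16],[0,0,18],[0,0,18]],"turn":[0,0,0,0],"hand":[0.16,0.16,0.16,0.16]}'
python3 -m inch '{"dp":[[0,0,0],[0,0,0],[0,0,0],[0,0,0],[0,0,0]],"turn":[0,0,0,0,0],"hand":[1,1,1,1,1]}' 50
python3 -m inch '{"dp":[[0,0,-4],[0,0,-15],[0,0,-35],[0,0,-65],[0,0,-105]],"turn":[0,0,0,0,0],"hand":[1,1,1,1,1]}'
```

```text
clock: 30.7
tcp_pos: [0.4245, -0.3601, 0.0596]
orientation: [-3.14, -0.003, -3.141]
force: [-0.4, 0.1, -0.5]
width: 0.0714
grip_force: 0.0
clock: 31.1
tcp_pos: [0.4245, -0.3605, 0.0414]
orientation: [-3.141, -0.004, -3.141]
force: [0.1, 0.5, -0.4]
width: 0.0721
grip_force: 0.0
clock: 31.6
tcp_pos: [0.4249, -0.3607, 0.0422]
orientation: [-3.14, -0.003, -3.141]
force: [-0.7, 1.6, 6.7]
width: 0.0557
grip_force: 53.1
clock: 32.1
tcp_pos: [0.4241, -0.3596, 0.1471]
orientation: [3.141, -0.005, -3.141]
force: [-0.2, -0.3, -0.2]
width: 0.056
grip_force: 53.4
```

```bash
python3 -m inch '{"dp":[[25,35,0],[50,75,0],[64,120,0],[64,168,0],[64,215,0]],"turn":[0,0,0,0,0],"hand":[1,1,1,1,1]}'
python3 -m inch '{"dp":[[0,48,0],[0,96,0],[0,144,0],[0,192,0],[0,240,0]],"turn":[0,0,0,0,0],"hand":[1,1,1,1,1]}'
python3 -m inch '{"dp":[[-5,45,0],[-45,53.5,0],[-84,53.5,0],[-84,53.5,0],[-84,53.5,0]],"turn":[0,0,0,0,0],"hand":[1,1,1,1,1]}'
python3 -c "
from h import *
from rig import snapshot
print(proj('scene',[[.445,.1476,.105],[.445,.1476,.177]]),proj('top',[[.44,.2315,.105]]))
a=snapshot('scene')[:,:,::-1][130:290,150:350];b=snapshot('top')[:,:,::-1][210:320,150:350];cv2.imwrite('pics/d10.png',cv2.resize(np.vstack([a,b]),None,fx=2.2,fy=2.2,interpolation=2))"
```

```text
clock: 32.6
tcp_pos: [0.3602, -0.1441, 0.1473]
orientation: [-3.14, -0.002, 3.14]
force: [1.1, 1.7, -0.0]
width: 0.0557
grip_force: 53.6
clock: 33.1
tcp_pos: [0.3607, 0.0964, 0.1473]
orientation: [-3.141, -0.002, 3.142]
force: [0.9, 0.2, -1.7]
width: 0.0562
grip_force: 53.6
clock: 33.6
tcp_pos: [0.4449, 0.1481, 0.1462]
orientation: [-3.141, -0.004, -3.141]
force: [-0.0, -0.4, -2.0]
width: 0.0559
grip_force: 53.7
[[249.93263984 229.33219002]
 [247.92699425 200.98690419]] [[217.77894304 280.65280693]]
```

```bash
python3 -m inch '{"dp":[[0,0,20],[0,0,42],[0,0,65],[0,0,80],[0,0,88]],"turn":[0,0,0,0,0],"hand":[1,1,1,1,1]}'
python3 -m inch '{"dp":[[0,0,2],[0,0,4],[0,0,5],[0,0,5]],"turn":[0,0,0,0],"hand":[1,1,1,1]}'
python3 -m inch '{"dp":[[0,0,1],[0,0,2],[0,0,2]],"turn":[0,0,0],"hand":[1,1,1]}'
```

```text
clock: 34.2
tcp_pos: [0.4429, 0.1476, 0.0573]
orientation: [-3.141, -0.005, 3.142]
force: [0.4, 1.0, -0.7]
width: 0.0561
grip_force: 53.7
clock: 34.6
tcp_pos: [0.4448, 0.148, 0.0535]
orientation: [-3.141, -0.003, -3.141]
force: [0.6, 0.0, -0.7]
width: 0.0558
grip_force: 53.7
clock: 34.9
tcp_pos: [0.4449, 0.1481, 0.0521]
orientation: [-3.141, -0.002, -3.141]
force: [-4.4, -0.6, 13.6]
width: 0.056
grip_force: 55.3
```

Contact at the expected height. Release, rise, back off and check.

```bash
python3 -m inch '{"dp":[[0,0,-1],[0,0,-1],[0,0,-1],[0,0,-1]],"turn":[0,0,0,0],"hand":[1,0.23,0.23,0.23]}'
python3 -m inch '{"dp":[[0,0,-25],[0,0,-70],[0,0,-115],[45,-10,-120],[90,-50,-120]],"turn":[0,0,0,0,0],"hand":[0.23,0.23,0.23,0.23,0.23]}'
python3 -m inch '{"dp":[[0,-48,0],[0,-96,0],[0,-144,0],[0,-192,0],[0,-240,0]],"turn":[0,0,0,0,0],"hand":[0.23,0.23,0.23,0.23,0.23]}'
python3 -m inch '{"dp":[[0,-48,0],[0,-96,0],[0,-140,0],[0,-140,0],[0,-140,0]],"turn":[0,0,0,0,0],"hand":[0.23,0.23,0.23,0.23,0.23]}'
python3 -c "
from h import *
from rig import snapshot
a=snapshot('scene')[:,:,::-1][130:290,150:400];b=snapshot('top')[:,:,::-1][205:315,150:400];cv2.imwrite('pics/d11.png',cv2.resize(np.vstack([a,b]),None,fx=2.2,fy=2.2,interpolation=2))"
```

```text
clock: 35.3
tcp_pos: [0.4445, 0.148, 0.052]
orientation: [-3.141, -0.004, -3.141]
force: [-0.8, -0.3, -0.8]
width: 0.0658
grip_force: 0.0
clock: 35.8
tcp_pos: [0.3632, 0.1058, 0.1739]
orientation: [3.142, 0.0, -3.139]
force: [-0.2, -1.8, 0.2]
width: 0.0658
grip_force: 0.0
clock: 36.3
tcp_pos: [0.3622, -0.1372, 0.1728]
orientation: [-3.141, -0.003, -3.141]
force: [1.4, 0.0, -0.2]
width: 0.0661
grip_force: 0.0
clock: 36.8
tcp_pos: [0.3622, -0.2757, 0.1722]
orientation: [3.141, -0.004, 3.14]
force: [0.3, 0.4, -1.1]
width: 0.0656
grip_force: 0.0
```

View pics/d11.png

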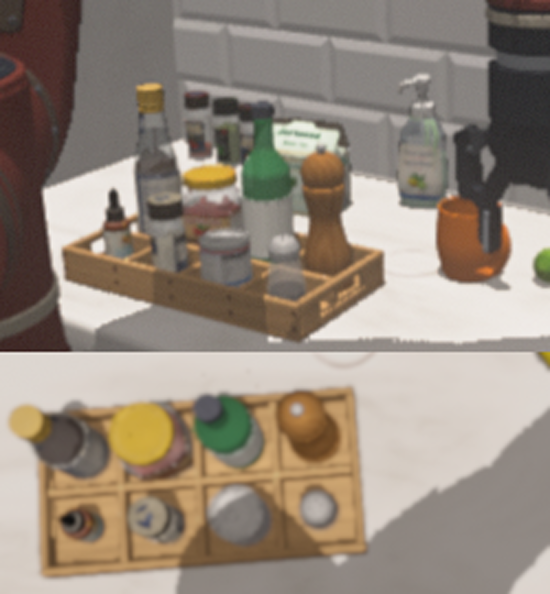

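All four stand upright in the right front compartments. In the top crop the dropper is at (80,522), spice (155,520), tin (238,513) and salt (318,507). The back row and mug are undisturbed, so I'm handing in.

```bash
python3 -c "
from rig import robot
print(robot.job_done())"
```

```text
the job is handed in; nothing more can be done
None
```

The caddy is filled and handed in at about 37 s: salt, dropper, spice jar and tin each stand upright in front of their partner, and the back row and mug look unmoved in the last pictures.

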